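Index the mitre saw's swing arm over by one hole

TASK

The next tube needs a steeper mitre: with one fingertip hooked under the pull ring of the mitre saw's spring index pin, lift the pin out of its hole, swing the arm over one hole to the left as seen from the robot, and let the ring go so that the pin springs fully home in that hole. Only hook the ring, do not pinch or grip it, and leave the tube, the socket and everything else lying about where it is. Finish with the robot clear of everything.

Things in the scene. Friction and masses are not known exactly. Their poses are not given: they have to be found in the camera images.
- mitre_base: fixed grey base of a bench mitre saw (frame saw taken off), bolted to the bench. Origin: on the bench under the arm's pivot; z up; the square arm lies along its -x, towards the robot; +y is left as seen by the robot. Deck 480 mm wide (y), 125 mm deep, 50 mm high, with a fence 102 mm high just behind the pivot
- swing_arm (a joint): arm angle about its vertical pivot, rad: 0 = square (the start), growing as the free end swings left as seen by the robot (base +y); next hole at 0.2618. Bar 46 mm wide, top 63.5 mm above the bench, end 285 mm from the pivot. With the pin out, 2 to 4 N at the ring swings it and it stays where left. Saw posts 14 mm thick, 185 mm high stand on it 98 mm before, 52 mm behind the pivot
- index_pin (a joint): lift of the pin, m: 0 = fully home, 0.012 = foot just out of the hole or riding on the plate, 0.018 = upper stop. A spring pulls it down: 7 N at first, 11 N at the stop. Let go over a hole it springs home (1.5 mm play all round, rounded foot); let go beside one it rides on the plate and drops in once the arm is moved over the hole
- ring_eye (a point): centre of the pull ring's opening, 224 mm from the pivot, 124 mm above the bench when home; axes of the swing arm (x to the pivot, z up). The ring is rigid on the pin and faces along the arm, its top leaning 25 deg back towards the pivot: opening 46 mm, round bar 8 mm, 62 mm outside. Below it the plunger barrel, 22 mm thick, top 30 mm below the eye; before and behind it bare arm, 60 mm below
- next_hole (a point): centre, at the top face, of the hole that the pin has to go into: the next one left of the middle hole. The quadrant plate (top 45 mm above the bench, 205 to 268 mm from the pivot) has seven round holes of 13 mm, 235 mm from the pivot, 15 degrees (0.2618 rad, 61 mm) apart
- ring_front: the ring's front face (towards the robot); same frame as the index pin: origin on the pin's axis, 91 mm below and 11 mm in front of the ring's centre
- ring_back: the ring's back face (towards the pivot); same frame
- ring_rim: the ring's outer rim; same frame
- tube: a straight steel tube 25 mm thick and 360 mm long lying across the saw's deck against the fence; origin under its middle, y along it
- socket: a wrench socket standing on the right half of the saw's deck, 28 mm thick, 40 mm tall; origin at its foot
- offcut: a short piece of tube standing on the bench just in front of the right end of the quadrant, 25 mm thick, 55 mm tall; origin at its foot
- wrench: an open-ended wrench 190 mm long lying on the bench to the front left; origin under its middle, x along it
- hammer: a hammer lying on the bench to the front right; x along its handle
- piston: an aluminium engine piston standing on the bench to the right, 68 mm thick, 61 mm tall; origin at its foot
- oil_can: a can 60 mm thick and 150 mm tall standing on the left of the bench; origin at its foot
- bolt_jar: a jar 68 mm thick and 85 mm tall standing on the left, nearer than the can; origin at its foot

How it is judged:
By the outcome, as a careful person would: the job done as asked, in the order asked, and still so for the second after the job is handed in, with the robot touching nothing.
It also fails if it takes over 48 s, if anything falls off the work surface, if the arm or the gripper's body presses on something with over 40 N, if the wrist force passes 120 N, or if a joint passes its speed limit or range.

ROBOT

A 7-joint arm with a two-finger parallel gripper is mounted at the origin on the work surface. World frame = base frame: x ahead of the robot, y to its left, z up, the work surface at z = 0. Lengths are in m, angles in rad, forces in N, time in s.
With the tool pointing down it reaches from about 0.4 to 0.875 m from the base axis. Payload 19.3 kg.
Tool frame: the origin (TCP) lies at the very end of the fingers, on their centre line; the grasp point (between the pads) lies 19 mm behind it; z points along the fingers, y is the line along which they close (so a half turn about z gives the same grasp; the last joint's range is limited). The gripper opens to 85 mm and grips with 20 to 120 N. Pads are 22 mm wide; open, the fingers measure 114 mm over their backs; the gripper's body (76 mm by 85 mm) begins 54 mm behind the grasp point. The pads swing forward as they close: fully open they stand 13 mm farther back than shut.
Start: joints at [-1.222, 0.521, -0.036, 1.599, 0.021, 1.021, -0.113], TCP at [0.254, 0.571, 0.231] pointing down, gripper open.
Joint ranges: [-2.91, 2.91], [-0.3, 2.13], [-1.5, 1.42], [0.17, 2.43], [-1.26, 4.41], [0.16, 1.93], [-2.52, 2.52]. Speed limits (rad/s): [1.89, 1.89, 2.39, 2.39, 3.01, 3.01, 3.01].

INTERFACE

Orientations are given as [roll, pitch, yaw] about the fixed x, y, z axes, in that order (R = Rz(yaw) Ry(pitch) Rx(roll)).
In Python, from workcell import bot gives the robot as it stands.
- The arm moves only by the tool jog_arm, never from a script. Its argument "motion" is a list of rows, each a list of 5 numbers: the shift along the tool's x, y, z scaled (see below), then the turn about the tool's z scaled (see below), then the opening, from 0 (shut) to 1 (fully open). A call has 1 to 12 rows; each row shifts and turns the commanded pose from where the row before left it, along the tool's axes as they then stand; what a row does not reach is not made up. The controller multiplies each number of a shift by 30 mm and each number of a turn by 0.08 rad. A row lasts 1/10 s, in which the tool goes at most 50 mm and 8.59 degrees, less where a joint would pass 70% of its speed; a pose out of reach is approached as far as the arm can. A call with a number of a shift or a turn outside -1 to 1 is refused whole. A call with a gripper value outside its range is refused whole. The fingers move at their own pace and stop on an object; "newtons" is the grip in N (left out, the last holds). Time passes only in rows, so rows that do not move let the fingers close. It gives the time, the measured TCP pose, the force, the opening and the grip force at its end, in the units of the state.
- bot.observe(): the state, without advancing time (a new reading comes with each control period).
- bot.grab_frame(name): name is "side" or "top"; returns a dict with "pixels" (420x560x3 uint8, red, green, blue), "fovy" (degrees; the focal length in pixels is half the picture's height over the tangent of half this angle, whatever the lens; pixels are square), "cx", "cy" (the principal point, pixels), "k1" (the pictures are not rectified: a ray, as slopes to the right and down, at radius r is drawn at 1 + k1 r^2 times it, then the intrinsics apply), "rvec" (rotation vector, rad) and "tvec" (3), from world to camera coordinates, as OpenCV has them. Camera axes: x right, y down, z forward; pixel columns grow to the right and rows downward; lengths in m; the calibration is good to about 2 mm. A picture is of the moment at which its call begins. There is no depth.
- bot.job_done(): hands the job in; it is judged then, once.
The state is a dict: "clock": time; "qpos": joint angles; "qd": joint speeds; "joint_efforts": joint torques, N m; "position": TCP position; "tool_rot": TCP orientation; "force": force on the tool from outside, world axes, zero at the start; "moment": the same for the moment, N m; "grip_width": finger opening in m; "finger_force": force on a finger pad.
Only numpy, scipy, OpenCV 4.12 (cv2) and the standard library are available. Lean on these libraries where they do the work, as an engineer would, in place of code of your own. Each camera call takes 0.05 s, during which the arm holds its last target. There are 200 camera calls.

## Working session

There is one attempt and no reset: what is moved stays moved. The work goes in short steps, Python scripts to look and compute and a tool call to move; the robot and the scene stay as the last step left them, time stands still between calls to the robot, and variables do not carry over. Pictures are saved under pics/ and viewed, at most 10 in all, crops included, and the job is handed in when it is done.

Besides the shell and the picture viewer there is one more tool, called as name(argument=value, ...), one argument or row to a line, values as JSON. jog_arm: Moves the arm, as the interface text tells. Shifts and turns lie within -1 to 1; 1 stands for 30 mm of shift or 0.08 rad of turn. Its arguments: {"type":"object","properties":{"motion":{"type":"array","items":{"type":"array","items":{"type":"number"}}},"newtons":{"type":"number"}},"required":["motion"]}

```bash
mkdir -p pics; ls
cat > h.py <<'E'
from workcell import bot
import numpy as np, cv2
def cam(n):
    f=bot.grab_frame(n); return f
def K(f):
    F=210/np.tan(np.radians(f["fovy"])/2); return F
def proj(f,P):
    R=cv2.Rodrigues(np.array(f["rvec"]))[0]; c=np.atleast_2d(P)@R.T+np.array(f["tvec"])
    s=c[:,:2]/c[:,2:]; r2=(s**2).sum(1,keepdims=True)
    return s*(1+f["k1"]*r2)*K(f)+[f["cx"],f["cy"]]
def ray(f,uv):
    d=(np.atleast_2d(uv)-[f["cx"],f["cy"]])/K(f); s=d.copy()
    for _ in range(30): s=d/(1+f["k1"]*(s**2).sum(1,keepdims=True))
    R=cv2.Rodrigues(np.array(f["rvec"]))[0]
    return -R.T@np.array(f["tvec"]), np.c_[s,np.ones(len(s))]@R
def onz(f,uv,z):
    o,d=ray(f,uv); return o+d*((z-o[2])/d[:,2:])
def tri(f,a,g,b):
    o,d=ray(f,a);p,e=ray(g,b);d=d[0]/np.linalg.norm(d[0]);e=e[0]/np.linalg.norm(e[0])
    t=np.linalg.lstsq(np.c_[d,-e],p-o,rcond=None)[0]; A=o+d*t[0];B=p+e*t[1]
    return (A+B)/2,np.linalg.norm(A-B)
E
python3 - <<'E'
from h import *
for n in("side","top"):
    f=cam(n); cv2.imwrite(f"pics/{n}0.png",f["pixels"][:,:,::-1]); o,_=ray(f,[280,210]); print(n,o,f["fovy"],f["k1"],f["cx"],f["cy"])
s=bot.observe();print(s)
E
```

```text
pics
side [ 0.38841039 -0.83665603  0.75532413] 52.63889393647803 -0.12720581948999016 288.12504146608495 209.60859131750837
top [0.41037618 0.0257796  1.40316108] 45.942843293742946 -0.16947224504008976 277.82063593455433 211.3920642327655
{'clock': 0.1, 'qpos': array([-1.22221759,  0.52197521, -0.03634123,  1.59993923,  0.0211843 ,
        1.02109032, -0.11279571]), 'qd': array([ 0.00015097, -0.00071508, -0.0009074 , -0.00174216,  0.00129505,
        0.00196319, -0.00062246]), 'joint_efforts': array([ 5.08360157e-03, -9.28482485e+01,  1.98426448e+00, -3.70525002e+01,
        1.80432462e-02,  5.37697953e-03,  3.64545531e-05]), 'position': array([0.25405133, 0.57071117, 0.23077438]), 'tool_rot': array([-3.14056597e+00,  5.10431029e-05,  2.72281080e+00]), 'force': array([-0.64632182, -0.08693919,  0.86115512]), 'moment': array([-0.02151194,  0.00160584, -0.01328582]), 'finger_force': 0.0, 'grip_width': 0.08558976957269766}
```

View pics/side0.png

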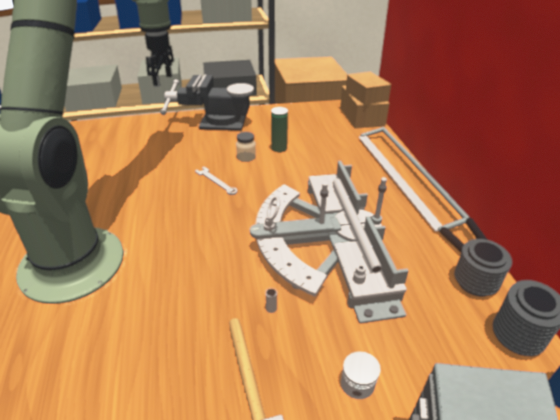

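View pics/top0.png

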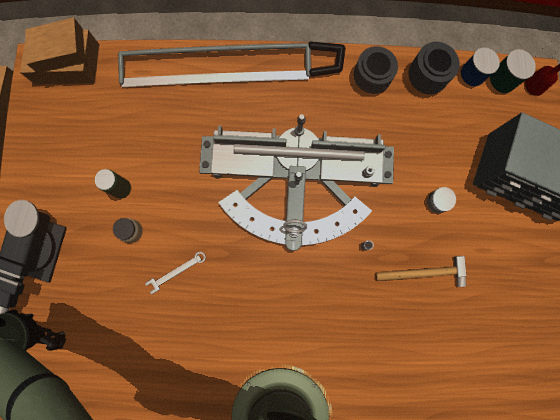

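The side view shows the ring near (270,215) at the arm's robot end. In the top view the ring is at about (293,227), the arm end at (293,248) and the pivot near (298,150). Next I'll zoom in on the ring and the gripper.

Run:
```python
import cv2,numpy as np
s=cv2.imread("pics/side0.png");t=cv2.imread("pics/top0.png")
def c(i,x,y,w,h,k): return cv2.resize(i[y:y+h,x:x+w],(w*k,h*k),interpolation=cv2.INTER_CUBIC)
A=c(s,235,180,65,75,6);B=c(t,260,190,65,75,6)
cv2.imwrite("pics/crop1.png",np.hstack([A,B]))
cv2.imwrite("pics/crop2.png",np.hstack([c(s,125,15,65,65,6),c(t,0,300,65,65,6)]))
```

```text
(no output)
```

View pics/crop1.png

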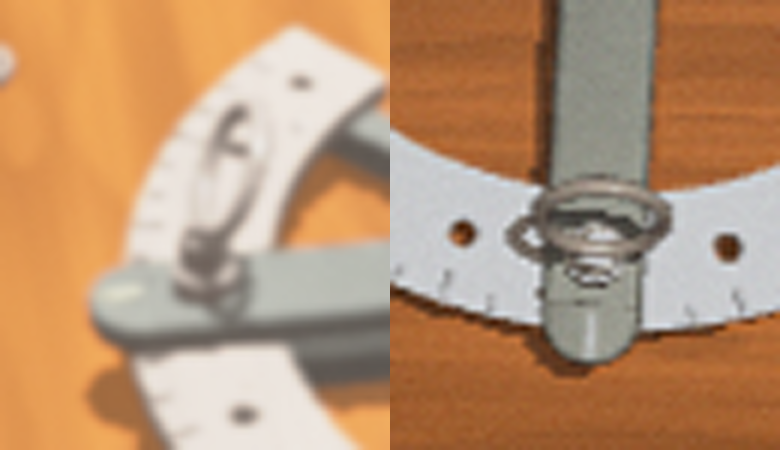

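View pics/crop2.png

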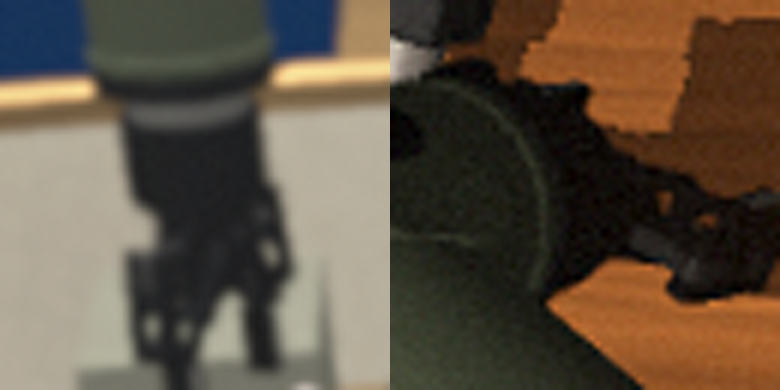

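The top crop shows the ring opening, the barrel, and two free holes at about (272,229) and (316,231) in full-picture pixels. I'll locate the base from the quadrant holes.

```bash
cat > m.py <<'E'
from h import *
from scipy.optimize import least_squares
f=cam("top"); hsv=cv2.cvtColor(f["pixels"],cv2.COLOR_RGB2HSV)
w=((hsv[:,:,1]<45)&(hsv[:,:,2]>150)).astype(np.uint8)*255
roi=np.zeros_like(w); roi[185:255,210:380]=1
big=cv2.resize(w*roi,None,fx=4,fy=4,interpolation=cv2.INTER_LINEAR); big=(big>127).astype(np.uint8)
cs,hi=cv2.findContours(big,cv2.RETR_CCOMP,cv2.CHAIN_APPROX_NONE)
P=[]
for c,h in zip(cs,hi[0]):
    a=cv2.contourArea(c)/16
    if h[3]>=0 and 3<a<60:
        m=cv2.moments(c); uv=np.array([m["m10"],m["m01"]])/m["m00"]; uv=(uv+.5)/4-.5
        p=onz(f,uv,.045)[0]; print(uv.round(1),round(a,1),p.round(4)); P.append(p)
np.save("P.npy",P)
E
python3 m.py
```

```text
[271.6 228.5] 18.6 [0.52   0.0388 0.045 ]
[251.6 218.9] 18.5 [0.5451 0.0948 0.045 ]
[235.  204.5] 17.4 [0.5838 0.142  0.045 ]
[316. 231.] 22.7 [ 0.5162 -0.0834  0.045 ]
[336.5 223.5] 17.6 [ 0.5383 -0.1397  0.045 ]
[354.7 211.1] 19.6 [ 0.5741 -0.1901  0.045 ]
[347.  201.1] 8.3 [ 0.6015 -0.1682  0.045 ]
```

Run:
```python
from h import *
from scipy.optimize import least_squares
P=np.load("P.npy")[:6,:2]; a=np.radians([15,30,45,-15,-30,-45])
def mod(v): 
    c,s=np.cos(v[2]),np.sin(v[2]); q=.235*np.c_[-np.cos(a),np.sin(a)]
    return v[:2]+q@np.array([[c,s],[-s,c]])
r=least_squares(lambda v:(mod(v)-P).ravel(),[.75,-.02,0]); print(r.x,abs(r.fun).max())
px,py,y=r.x; ex=np.array([np.cos(y),np.sin(y),0]); ey=np.array([-np.sin(y),np.cos(y),0]); piv=np.array([px,py,0])
eye=piv-.224*ex+[0,0,.124]; print("eye",eye,"yaw",y)
print("nexthole",mod(r.x)[0])
t=np.linspace(0,2*np.pi,60)
up=np.array([0,0,1])*np.cos(np.radians(25))+ex*np.sin(np.radians(25))
out=[]
for n in("top","side"):
    f=cam(n); im=cv2.resize(f["pixels"][:,:,::-1],None,fx=6,fy=6,interpolation=cv2.INTER_CUBIC)
    q=proj(f,eye+.027*(np.outer(np.cos(t),up)+np.outer(np.sin(t),ey)))
    for u in q: cv2.circle(im,tuple(int(i) for i in (u+.5)*6-.5),2,(0,0,255),-1)
    c=((proj(f,eye)[0])*6).astype(int); out.append(im[c[1]-200:c[1]+200,c[0]-190:c[0]+190])
cv2.imwrite("pics/ov.png",np.hstack(out)); np.save("base.npy",r.x)
```

```text
[ 0.74506318 -0.02877553 -0.02936112] 0.0005217430527296452
eye [ 0.52115973 -0.02219958  0.124     ] yaw -0.02936112235875142
nexthole [0.51995401 0.03868453]
```

View pics/ov.png

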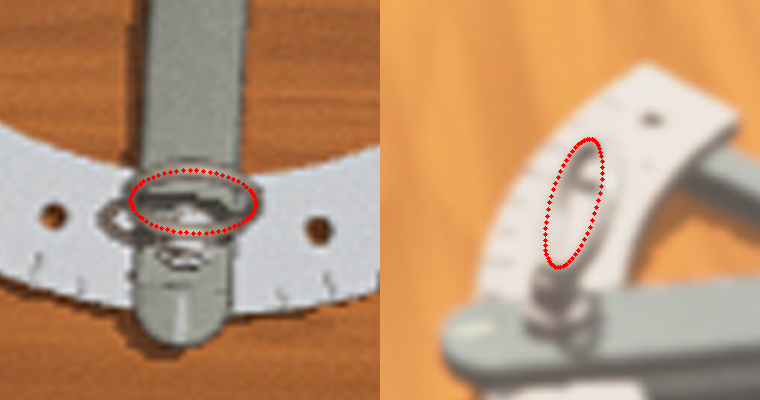

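Run:
```python
from h import *
P=np.load("P.npy"); f=cam("side"); g=cam("top")
print(proj(f,P).round(1))
px,py,y=np.load("base.npy"); ex=np.array([np.cos(y),np.sin(y),0]); eye=np.array([px,py,.124])-.224*ex
print(proj(f,eye),proj(g,eye))
hsv=cv2.cvtColor(f["pixels"],cv2.COLOR_RGB2HSV)
big=cv2.resize(f["pixels"][185:235,250:300,::-1],None,fx=12,fy=12,interpolation=cv2.INTER_CUBIC)
cv2.imwrite("pics/s2.png",big)
w=((hsv[:,:,1]<60)).astype(np.uint8)*255; b=(cv2.resize(w,None,fx=4,fy=4)>127).astype(np.uint8)
cs,hi=cv2.findContours(b,cv2.RETR_CCOMP,cv2.CHAIN_APPROX_NONE)
for c,h in zip(cs,hi[0]):
    m=cv2.moments(c)
    if h[3]>=0 and 30<m["m00"]<700:
        u=np.array([m["m10"],m["m01"]])/m["m00"]/4-.37
        if 250<u[0]<330 and 180<u[1]<300: print(u.round(1),m["m00"]/16)
```

```text
[[267.6 217.2]
 [273.3 203.8]
 [283.8 192.7]
 [274.1 248.1]
 [287.4 263. ]
 [307.1 276.3]
 [316.4 268. ]]
[[271.62749783 207.28617287]] [[294.97084251 226.18511744]]
```

View pics/s2.png

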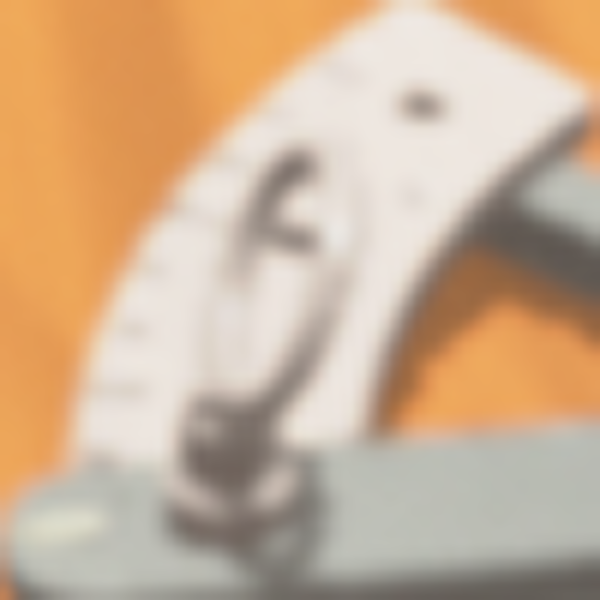

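The holes give a pivot at about (0.745, −0.029) and a base yaw of −0.029. The side view reads about 1.3 px to the right of that, so I take the eye at about (0.5225, −0.0235, 0.124). The plan is to turn the tool so its y axis lies along the arm, lower one finger behind the ring, and catch the ring's top on the ledge above that finger's pad. The other finger stays well in front of the ring.

jog_arm(
  motion=[
    [-0.67,-0.6,0,0,0.6],
    [-0.67,-0.6,0,0,0.6],
    [-0.67,-0.6,0,0,0.6],
    [-0.67,-0.6,0,0,0.6],
    [-0.67,-0.6,0,0,0.6],
    [-0.67,-0.6,0,0,0.6],
    [-0.67,-0.6,0,0,0.6],
    [-0.67,-0.6,0,0,0.6],
    [-0.67,-0.6,0,0,0.6],
    [-0.67,-0.6,0,0,0.6],
    [-0.67,-0.6,0,0,0.6],
    [-0.67,-0.6,0,0,0.6],
  ],
)

```text
clock: 1.55
position: [0.3871, 0.2745, 0.2314]
tool_rot: [3.141, 0.0, 2.723]
force: [-0.0, 1.2, -0.4]
grip_width: 0.0515
finger_force: 0.0
```

jog_arm(
  motion=[
    [-0.67,-0.6,0,0,0.6],
    [-0.67,-0.6,0,0,0.6],
    [-0.67,-0.6,0,0,0.6],
    [-0.67,-0.6,0,0,0.6],
    [-0.67,-0.6,0,0,0.6],
    [-0.67,-0.6,0,0,0.6],
    [-0.67,-0.6,0,0,0.6],
    [-0.67,-0.6,0,0,0.6],
    [-0.67,-0.6,0,0,0.6],
    [-0.67,-0.6,0,0,0.6],
    [-0.67,-0.6,0,0,0.6],
    [-0.67,-0.6,0,0,0.6],
  ],
)

```text
clock: 2.75
position: [0.5196, -0.021, 0.2314]
tool_rot: [3.141, 0.0, 2.723]
force: [0.3, -0.8, -0.1]
grip_width: 0.0506
finger_force: 0.0
```

jog_arm(
  motion=[
    [0,0,0,0.985,0.6],
    [0,0,0,0.985,0.6],
    [0,0,0,0.985,0.6],
    [0,0,0,0.985,0.6],
    [0,0,0,0.985,0.6],
    [0,0,0,0.985,0.6],
    [0,0,0,0.985,0.6],
    [0,0,0,0.985,0.6],
    [0,0,0,0.985,0.6],
    [0,0,0,0.985,0.6],
    [0,0,0,0.985,0.6],
    [0,0,0,0.985,0.6],
  ],
)

```text
clock: 3.95
position: [0.5192, -0.0198, 0.2314]
tool_rot: [3.141, -0.0, 1.774]
force: [-0.1, -0.7, 0.0]
grip_width: 0.051
finger_force: 0.0
```

jog_arm(
  motion=[
    [0,0,0,0.985,0.6],
    [0,0,0,0.985,0.6],
    [0,0,0,0.985,0.6],
    [0,0,0,0,0.6],
    [0,0,0,0,0.6],
  ],
)

```text
clock: 4.45
position: [0.5192, -0.0198, 0.2313]
tool_rot: [-3.142, 0.0, 1.543]
force: [-0.2, 0.4, 0.1]
grip_width: 0.0518
finger_force: 0.0
```

jog_arm(
  motion=[
    [-0.12,0.05,0.5,0,0.6],
    [0,0,0.5,0,0.6],
    [0,0,0.5,0,0.6],
    [0,0,0.5,0,0.6],
    [0,0,0,0,0.6],
    [0,0,0,0,0.6],
  ],
)

```text
clock: 5.05
position: [0.5206, -0.0236, 0.1716]
tool_rot: [-3.141, 0.0, 1.542]
force: [0.3, 0.3, 0.1]
grip_width: 0.0513
finger_force: 0.0
```

Run:
```python
from h import *
f=cam("side"); s=bot.observe();p=s["position"]; print(p,s["force"])
im=cv2.resize(f["pixels"][130:230,220:340,::-1],None,fx=6,fy=6,interpolation=cv2.INTER_CUBIC)
px,py,y=np.load("base.npy"); ex=np.array([np.cos(y),np.sin(y),0]); eye=np.array([.5225,-.0235,.124])
for q in (p,p+.0257*ex+[0,0,.0032],p-.0257*ex+[0,0,.0032],p+.0257*ex+[0,0,.041],eye+.0114*ex+[0,0,.0245]):
    u=proj(f,q)[0]+[1.3,.9]; print(u); cv2.circle(im,tuple(int(i) for i in (u-[220,130]+.5)*6),3,(0,0,255),-1)
cv2.imwrite("pics/g1.png",im)
```

```text
[ 0.52088565 -0.02363685  0.17195138] [ 0.40345802  0.44926336 -0.11317274]
[272.75739325 192.52393407]
[283.45510271 190.50905415]
[261.96782022 192.3437299 ]
[283.57509221 177.19312853]
[278.16771601 199.95909852]
```

View pics/g1.png

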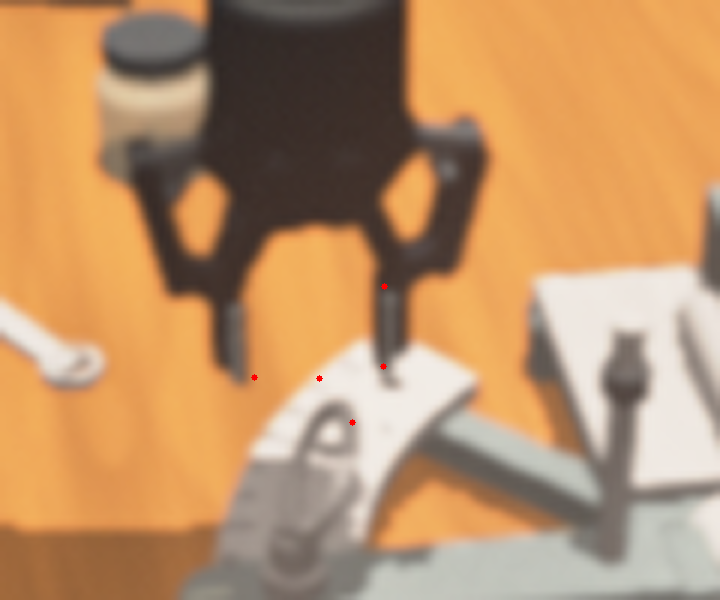

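The side picture shows the fingers as plain vertical prisms with chamfered backs: the right pad runs from about (378,285) to (378,370) in the crop, the ring top is at about (335,405), and there is no ledge above the pads. So I'll go down inside the ring with the robot-side finger only, in front of the ring's leaning top, with the other finger well behind it. First I feel for contact.

jog_arm(
  motion=[
    [0,0.5,0,0,0.6],
    [0,0.47,0,0,0.6],
    [0,0,0,0,0.6],
    [0,0,0.45,0,0.6],
    [0,0,0.45,0,0.6],
    [0,0,0.45,0,0.6],
    [0,0,0.45,0,0.6],
    [0,0,0,0,0.6],
    [0,0,0,0,0.6],
  ],
)

```text
clock: 6.0
position: [0.5495, -0.0246, 0.117]
tool_rot: [-3.141, 0.0, 1.541]
force: [-0.2, -0.3, 1.2]
grip_width: 0.0513
finger_force: 0.0
```

jog_arm(
  motion=[
    [0,0.1,0,0,0.6],
    [0,0,0,0,0.6],
  ],
)

```text
clock: 6.2
position: [0.5534, -0.0245, 0.1178]
tool_rot: [3.14, -0.0, 1.541]
force: [-0.6, 0.5, -0.7]
grip_width: 0.051
finger_force: 0.0
```

jog_arm(
  motion=[
    [0,0.06,0,0,0.6],
    [0,0,0,0,0.6],
  ],
)

```text
clock: 6.4
position: [0.5548, -0.0245, 0.1176]
tool_rot: [3.141, -0.0, 1.541]
force: [-0.0, -0.4, -0.3]
grip_width: 0.0508
finger_force: 0.0
```

jog_arm(
  motion=[
    [0,0.06,0,0,0.6],
    [0,0,0,0,0.6],
  ],
)

```text
clock: 6.6
position: [0.5562, -0.0246, 0.1173]
tool_rot: [-3.141, -0.0, 1.541]
force: [-1.9, 0.6, 1.0]
grip_width: 0.0511
finger_force: 0.7
```

jog_arm(
  motion=[
    [0,0.06,0,0,0.6],
    [0,0,0,0,0.6],
  ],
)

```text
clock: 6.8
position: [0.5567, -0.0246, 0.117]
tool_rot: [-3.138, -0.0, 1.541]
force: [-9.4, 1.2, 6.6]
grip_width: 0.0512
finger_force: 4.7
```

jog_arm(
  motion=[
    [0,0.06,0,0,0.6],
    [0,0,0,0,0.6],
  ],
)

```text
clock: 7.0
position: [0.5571, -0.0246, 0.1167]
tool_rot: [-3.135, -0.0, 1.541]
force: [-17.6, 1.4, 8.8]
grip_width: 0.0515
finger_force: 9.0
```

jog_arm(
  motion=[
    [0,0.03,-0.1,0,0.6],
    [0,0,0,0,0.6],
  ],
)

```text
clock: 7.2
position: [0.557, -0.0246, 0.1189]
tool_rot: [-3.134, -0.0, 1.541]
force: [-18.1, 0.4, -7.8]
grip_width: 0.0514
finger_force: 9.0
```

jog_arm(
  motion=[
    [0,0,-0.1,0,0.6],
    [0,0,0,0,0.6],
  ],
)

```text
clock: 7.4
position: [0.557, -0.0246, 0.1218]
tool_rot: [-3.133, -0.0, 1.541]
force: [-18.2, 0.6, -7.9]
grip_width: 0.0511
finger_force: 9.0
```

jog_arm(
  motion=[
    [0,0.09,0,0,0.6],
    [0,0,0,0,0.6],
  ],
)

```text
clock: 7.6
position: [0.5573, -0.0247, 0.1208]
tool_rot: [-3.128, -0.0, 1.541]
force: [-30.6, 0.9, -8.4]
grip_width: 0.0511
finger_force: 14.8
```

jog_arm(
  motion=[
    [0,0,-0.1,0,0.6],
    [0,0,-0.1,0,0.6],
    [0,0,0,0,0.6],
  ],
)

```text
clock: 7.9
position: [0.5573, -0.0246, 0.127]
tool_rot: [-3.128, -0.0, 1.541]
force: [-28.9, 1.0, -9.0]
grip_width: 0.0511
finger_force: 14.8
```

Run:
```python
from h import *
f=cam("side"); s=bot.observe();p=s["position"]; print(p,s["force"],s["tool_rot"])
im=cv2.resize(f["pixels"][150:240,220:340,::-1],None,fx=6,fy=6,interpolation=cv2.INTER_CUBIC)
cv2.imwrite("pics/g2.png",im)
```

```text
[ 0.55736384 -0.02464536  0.12687389] [-31.06118912   1.74958476  -9.71520748] [-3.12852782e+00 -2.30170492e-04  1.54054971e+00]
```

View pics/g2.png

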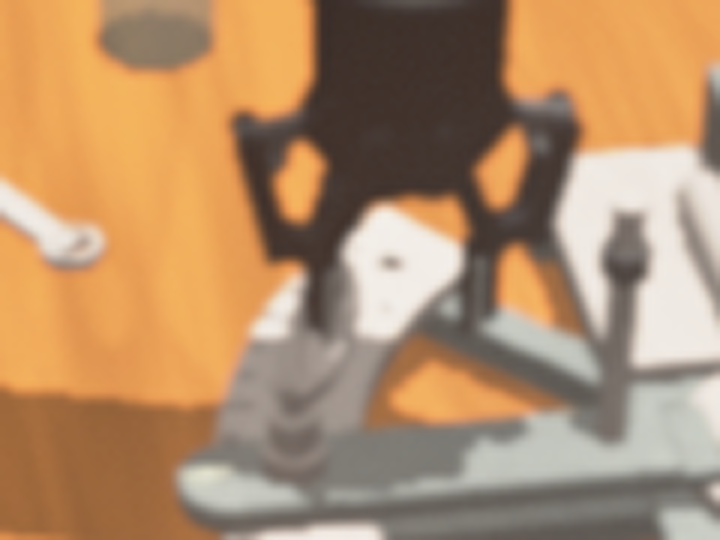

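The picture shows the ring lifted: bare shank now shows between the barrel top at about (290,440) and the ring bottom at about (300,385). Only the robot-side fingertip is in the ring. The vertical force grows with lift the way the spring should, so I keep lifting.

jog_arm(
  motion=[
    [0,0,-0.08,0,0.6],
    [0,0,-0.08,0,0.6],
    [0,0,-0.05,0,0.6],
    [0,0,0,0,0.6],
  ],
)

```text
clock: 8.35
position: [0.5574, -0.0246, 0.1331]
tool_rot: [-3.128, -0.0, 1.541]
force: [-29.8, 1.5, -10.8]
grip_width: 0.0511
finger_force: 14.7
```

jog_arm(
  motion=[
    [0.07,0,0,0.136,0.6],
    [0.137,0.001,0,0.273,0.6],
    [0.137,0.001,0,0.273,0.6],
    [0,0,0,0,0.6],
  ],
)

```text
clock: 8.75
position: [0.558, -0.0137, 0.1329]
tool_rot: [-3.128, 0.0, 1.486]
force: [-30.3, 4.7, -9.7]
grip_width: 0.0511
finger_force: 14.5
```

jog_arm(
  motion=[
    [0.137,0.001,0,0.273,0.6],
    [0.137,0.001,0,0.273,0.6],
    [0.137,0.001,0,0.273,0.6],
    [0.137,0.001,0,0.273,0.6],
    [0,0,0,0,0.6],
  ],
)

```text
clock: 9.25
position: [0.5603, 0.0031, 0.133]
tool_rot: [-3.129, 0.001, 1.399]
force: [-27.1, 6.7, -9.9]
grip_width: 0.0514
finger_force: 14.2
```

```bash
cat > arm.py <<'E'
from h import *
f=cam("top"); s=bot.observe(); print(s["clock"],s["position"],s["force"],s["tool_rot"])
hsv=cv2.cvtColor(f["pixels"],cv2.COLOR_RGB2HSV).astype(int)
w=((hsv[:,:,1]<45)&(hsv[:,:,2]>150)).astype(np.uint8)*255
roi=np.zeros_like(w); roi[185:255,210:380]=1
big=(cv2.resize(w*roi,None,fx=4,fy=4)>127).astype(np.uint8)
cs,hi=cv2.findContours(big,cv2.RETR_CCOMP,cv2.CHAIN_APPROX_NONE)
for c,h in zip(cs,hi[0]):
    m=cv2.moments(c)
    if h[3]>=0 and 48<m["m00"]<960: print((np.array([m["m10"],m["m01"]])/m["m00"]/4-.37).round(1),m["m00"]/16)
E
python3 arm.py
```

```text
9.3 [0.56029097 0.00308033 0.13296218] [-28.42284716   6.37112296 -11.32198885] [-3.12883791e+00  1.03579791e-03  1.39956353e+00]
[315.9 231. ] 21.6875
[336.7 223.5] 15.375
[354.6 211. ] 18.5
[234.7 204.5] 15.375
[243.2 193.8] 4.8125
```

```bash
cat > ang.py <<'E'
from h import *
f=cam("top"); s=bot.observe(); print(s["clock"],s["position"],s["force"])
px,py,y=np.load("base.npy")
V,U=np.mgrid[200:265,230:340]; uv=np.c_[U.ravel(),V.ravel()]
q=onz(f,uv,.0635)[:,:2]-[px,py]; r=np.hypot(*q.T); a=np.arctan2(q[:,1],-q[:,0])+y
hsv=cv2.cvtColor(f["pixels"],cv2.COLOR_RGB2HSV)[200:265,230:340].reshape(-1,3)
m=(r>.276)&(r<.288)&(hsv[:,1]<70)&(hsv[:,2]>80)
print("arm angle",a[m].mean(),m.sum(),a[m].std())
E
python3 ang.py
```

```text
9.35 [0.56032416 0.00307378 0.13299103] [-27.92167082   7.01793063 -10.10205589]
arm angle 0.15700437392412064 150 0.12891489374865597
```

```bash
cat >> ang.py <<'E'
for lo,hi_ in((.274,.279),(.279,.284)):
    k=(r>lo)&(r<hi_)&(abs(a)<.45); b=(hsv[:,1]<80)&(hsv[:,2]>80)
    print([f"{x:.2f}:{b[k&(abs(a-x)<.02)].mean():.1f}" for x in np.arange(-.24,.44,.04)])
E
python3 ang.py
```

```text
9.4 [0.56031139 0.00305048 0.13300666] [-27.41522504   7.08241173 -11.37498439]
arm angle 0.15595493660391774 141 0.12910952924018776
['-0.24:0.0', '-0.20:0.0', '-0.16:0.0', '-0.12:0.0', '-0.08:0.1', '-0.04:0.6', '0.00:1.0', '0.04:1.0', '0.08:0.9', '0.12:1.0', '0.16:1.0', '0.20:1.0', '0.24:1.0', '0.28:1.0', '0.32:1.0', '0.36:0.9', '0.40:0.3']
['-0.24:0.0', '-0.20:0.0', '-0.16:0.0', '-0.12:0.0', '-0.08:0.0', '-0.04:0.8', '0.00:1.0', '0.04:1.0', '0.08:1.0', '0.12:1.0', '0.16:1.0', '0.20:1.0', '0.24:1.0', '0.28:1.0', '0.32:1.0', '0.36:0.9', '0.40:0.1']
```

jog_arm(
  motion=[
    [0.137,0.003,0,0.273,0.6],
    [0.137,0.003,0,0.273,0.6],
    [0.137,0.003,0,0.273,0.6],
    [0.137,0.003,0,0.273,0.6],
    [0.137,0.002,0,0.273,0.6],
    [0.067,0,0,0.134,0.6],
    [0,0,0,0,0.6],
    [0,0,0,0,0.6],
  ],
)

```text
clock: 10.2
position: [0.5658, 0.0255, 0.133]
tool_rot: [-3.129, 0.002, 1.28]
force: [-28.0, 10.0, -11.4]
grip_width: 0.051
finger_force: 14.4
```

Run:
```python
from h import *
f=cam("side"); s=bot.observe();p=s["position"]; print(p,s["force"],s["tool_rot"])
im=cv2.resize(f["pixels"][140:250,220:340,::-1],None,fx=5,fy=5,interpolation=cv2.INTER_CUBIC)
px,py,y=np.load("base.npy"); t=np.array([px+.0013,py-.0013]); a=y-.2618
e=np.array([np.cos(a),np.sin(a)]); 
for r,z,c in((.235,.0635,(0,0,255)),(.285,.0635,(0,255,0)),(.2126,.1485+.016,(255,0,0))):
    u=proj(f,np.r_[t-r*e,z])[0]+[.7,.4]; cv2.circle(im,tuple(int(i) for i in (u-[220,140]+.5)*5),3,c,-1)
cv2.imwrite("pics/g3.png",im)
d=p[:2]-t; print("TCP bearing",np.arctan2(d[1],-d[0])+y, np.hypot(*d))
```

```text
[0.56581551 0.02547034 0.13301771] [-27.50435521   9.52020447 -10.76610634] [-3.12920659e+00  1.94547351e-03  1.28028372e+00]
TCP bearing 0.2691010710572217 0.18889893697883997
```

View pics/g3.png

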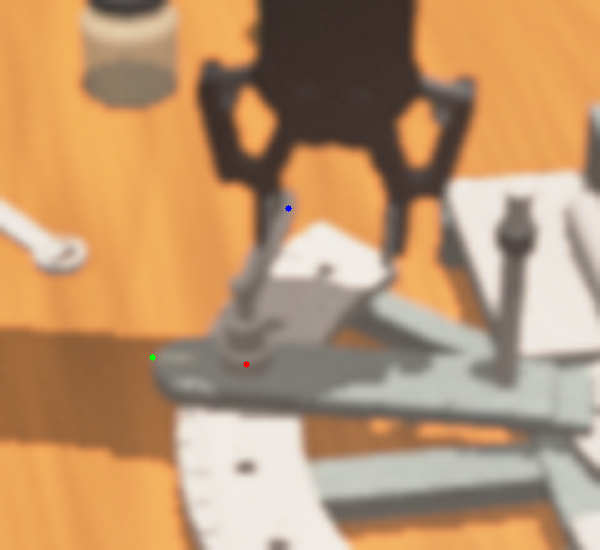

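The arm followed: the predicted nose (152,357), barrel foot (246,364) and ring top (288,208) all sit on the real ones. The tool is about 1 mm too far left, so I back off slightly and lower it, watching the vertical force to see whether the foot enters the hole.

jog_arm(
  motion=[
    [-0.025,0,0,0,0.6],
    [0,0,0.07,0,0.6],
    [0,0,0.07,0,0.6],
    [0,0,0,0,0.6],
  ],
)

```text
clock: 10.65
position: [0.5656, 0.0248, 0.1287]
tool_rot: [-3.129, 0.002, 1.28]
force: [-26.7, 8.1, -9.0]
grip_width: 0.0512
finger_force: 14.4
```

jog_arm(
  motion=[
    [0,0,0.07,0,0.6],
    [0,0,0,0,0.6],
  ],
)

```text
clock: 10.85
position: [0.5656, 0.0248, 0.1267]
tool_rot: [-3.129, 0.002, 1.28]
force: [-27.3, 10.1, -8.6]
grip_width: 0.0513
finger_force: 14.4
```

jog_arm(
  motion=[
    [0,0,0.07,0,0.6],
    [0,0,0,0,0.6],
  ],
)

```text
clock: 11.05
position: [0.5656, 0.0248, 0.1246]
tool_rot: [-3.129, 0.002, 1.28]
force: [-26.4, 10.0, -8.9]
grip_width: 0.0515
finger_force: 14.5
```

The downward pull continues below the plate level, so the foot is in the hole. I lower a bit more, then let the ring go.

jog_arm(
  motion=[
    [0,0,0.07,0,0.6],
    [0,0,0.07,0,0.6],
    [0,0,0,0,0.6],
  ],
)

```text
clock: 11.35
position: [0.5656, 0.0248, 0.1204]
tool_rot: [-3.129, 0.002, 1.28]
force: [-27.6, 10.3, -7.7]
grip_width: 0.0514
finger_force: 14.5
```

jog_arm(
  motion=[
    [0,-0.15,0,0,0.6],
    [0,-0.1,0,0,0.6],
    [0,-0.05,0,0,0.6],
    [0,0,0,0,0.6],
    [0,0,0,0,0.6],
  ],
)

```text
clock: 11.85
position: [0.563, 0.0255, 0.1232]
tool_rot: [3.141, -0.0, 1.279]
force: [0.4, -0.1, 0.1]
grip_width: 0.0511
finger_force: 0.0
```

jog_arm(
  motion=[
    [0,0,-0.3,0,0.6],
    [0,0,-0.5,0,0.6],
    [0,0,-0.8,0,0.6],
    [0,0,-0.8,0,0.6],
    [0,0,-0.8,0,0.6],
    [0,0,-0.8,0,0.6],
    [0.6,-0.5,0,0,0.6],
    [0.8,-0.6,0,0,0.6],
    [0.8,-0.6,0,0,0.6],
    [0.8,-0.6,0,0,0.6],
    [0.8,-0.6,0,0,0.6],
    [0.8,-0.6,0,0,0.6],
  ],
)

```text
clock: 13.05
position: [0.5014, 0.1889, 0.2438]
tool_rot: [3.141, -0.001, 1.279]
force: [0.4, -0.4, 0.7]
grip_width: 0.0513
finger_force: 0.0
```

jog_arm(
  motion=[
    [0.8,0,0,0,0.6],
    [0.8,0,0,0,0.6],
    [0.8,0,0,0,0.6],
    [0.8,0,0,0,0.6],
    [0,0,0,0,0.6],
    [0,0,0,0,0.6],
  ],
)

```text
clock: 13.65
position: [0.5294, 0.2798, 0.2433]
tool_rot: [3.141, 0.0, 1.279]
force: [-0.4, -0.2, -0.0]
grip_width: 0.0512
finger_force: 0.0
```

```bash
python3 ang.py
python3 - <<'E'
from h import *
px,py,y=np.load("base.npy"); t=np.array([px,py]); a=y-.2618
e=np.r_[np.cos(a),np.sin(a),0]; n=np.r_[-e[1],e[0],0]; up=np.r_[0,0,1]*np.cos(np.radians(25))+e*np.sin(np.radians(25)); th=np.linspace(0,6.28,50)
out=[]
for c,off in(("side",[1.3,.9]),("top",[0,0])):
    f=cam(c); im=cv2.resize(f["pixels"][:,:,::-1],None,fx=6,fy=6,interpolation=cv2.INTER_CUBIC)
    eye=np.r_[t-.224*e[:2],.124]; q=proj(f,eye+.027*(np.outer(np.cos(th),up)+np.outer(np.sin(th),n)))+off
    for u in q: cv2.circle(im,tuple(int(i) for i in (u+.5)*6),1,(0,0,255),-1)
    k=(proj(f,eye)[0]*6).astype(int); out.append(im[k[1]-220:k[1]+260,k[0]-195:k[0]+195])
cv2.imwrite("pics/fin.png",np.hstack(out))
E
```

```text
13.7 [0.52943684 0.27918085 0.24336478] [ 0.73655957  0.28601955 -0.14705322]
arm angle 0.26302876438035944 27 0.027890220283876867
['-0.24:0.0', '-0.20:0.0', '-0.16:0.0', '-0.12:0.0', '-0.08:0.0', '-0.04:0.0', '0.00:0.0', '0.04:0.0', '0.08:0.0', '0.12:0.0', '0.16:0.0', '0.20:0.3', '0.24:1.0', '0.28:1.0', '0.32:0.7', '0.36:0.0', '0.40:0.0']
['-0.24:0.0', '-0.20:0.0', '-0.16:0.0', '-0.12:0.0', '-0.08:0.0', '-0.04:0.0', '0.00:0.0', '0.04:0.0', '0.08:0.0', '0.12:0.0', '0.16:0.0', '0.20:0.0', '0.24:0.8', '0.28:0.9', '0.32:0.1', '0.36:0.0', '0.40:0.0']
```

View pics/fin.png

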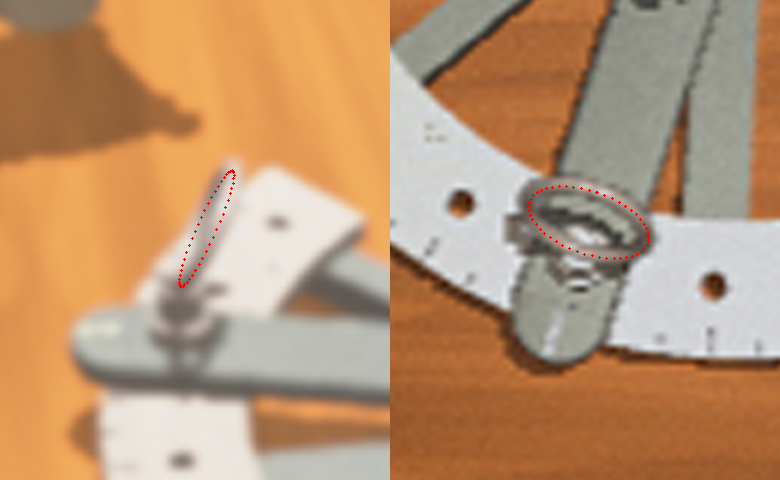

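The arm stands at 0.263 rad. In both views the ring sits on the predicted pin-home outline, to within about 1 px. The robot is clear, so I hand in.

```bash
python3 -c "
from workcell import bot
print(bot.job_done())"
```

```text
the job is handed in; nothing more can be done
None
```

The job is handed in: the saw arm is one hole to the left (measured 0.263 rad), the pin reads fully home in both camera views and the robot is clear; the tool can't tilt, so a single fingertip inside the ring lifted it by pressing on its leaning top (about 30 N, friction), not from underneath, and never pinched it.

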